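Shim the rocking block heater

TASK

The block heater rocks because its front right foot is short. Push the orange shim along the bench in under that foot, testing by pressing on the top of the heater above that foot, until the heater no longer rocks and still stands level; do not pick the shim up, shove the heater across the bench or disturb the other things. Finish while still pressing firmly down on that corner with a fingertip, the heater standing firm on the shim.

Things in the scene. Friction and masses are not known exactly. Their poses are not given: they have to be found in the camera images.
- heater: Dry block heater, white box 216 (x) x 176 (y) mm, flat deck 84 mm above the bench, underside 16 mm above it, about 2 kg, loose. Origin on the bench under its middle; -x is the front (blue panel), +y its left. Feet 86 mm before/behind and 66 mm left/right of the middle; three have rubber pads and carry it level. A 104 x 84 mm block with tubes, its middle 28 mm behind the centre, rises to 103 mm.
- loose_corner (a point): Point on the flat deck straight above the short foot, 84 mm above the bench when level, 22 mm from the front and right edges, bare 20 mm all round: press here for the test. Smooth plastic (friction about 0.3). With nothing under the foot, pressing down here with more than about 2 to 4 N rocks the corner down by the foot's gap (and outward nearly as much).
- short_foot (a point): Point on the bench straight under the short foot (front right, 86 mm before and 66 mm right of the heater's middle, 22 mm in from its right side). The foot has lost its pad: its domed steel end, 18 mm across, hangs 3.5 to 6.5 mm above the bench, how much is not known.
- shim: Orange tapered shim, a smooth plastic wedge 140 mm long (x), 40 mm wide (y), 60 g: 13 mm thick at the back (-x), falling evenly to 1.5 mm at the thin end (+x), 1 mm per 12 mm. Origin: middle of its underside. Starts right of the heater, thin end roughly towards the short foot. Passes freely under the housing; friction about 0.6: slides at about 0.4 N until it meets the foot, then takes several N.
- shim_tip (a point): Middle of the shim's thin edge, on the bench.
- shim_back (a point): Middle of the upright back face of the shim (40 mm wide, 13 mm high), 6.5 mm above the bench: where to push.
- bottle: Capped reagent bottle, 54 mm across, 125 mm tall, standing on the bench right of the heater's rear; leave it alone. Origin at the middle of its base.
- beaker: Empty glass beaker, 72 mm across, 95 mm tall, before the heater's front left corner; leave it alone. Origin at the middle of its base.
- tube_rack: Orange tube rack 110 x 200 x 50 mm with two blue-capped tubes standing 113 mm tall, left of the heater; leave it alone. Origin at the middle of its base.
There are look-alikes about, which are no part of the job. Of the things like the shim, leave any that is purple; of the rest the larger one is meant.

How it is judged:
At the end, for the whole second after the job is handed in: A finger presses the deck within 35 mm of the point above the short foot with over 4 N; the shim lies flat under that foot and bears over 1 N of the heater; under the press that corner stays within 2 mm below and 2.5 mm above its level height; nothing moves (contact force between the fingers and heater above 4 N and contact force between shim and heater above 1 N and height (world z) of loose_corner between 0.082 and 0.0865 m and horizontal distance between the grasp point and loose_corner below 0.035 m and y of short_foot in the frame of shim between -0.02 and 0.02 m and x of short_foot in the frame of shim between -0.05 and 0.07 m and angle between heater's own z axis and vertical below 0.03 rad and angle between shim's own z axis and vertical below 0.04 rad and linear speed of each of heater, shim below 0.01 m/s); the arm keeps its last pose, push and grip.
It fails at once if the shim is lifted or tipped up off the bench (height (world z) of shim above 0.008 m or angle between shim's own z axis and vertical above 0.15 rad).
It fails at once if the heater is shoved more than 20 mm across the bench, or lifted (distance of heater from where it was at the start of the episode above 0.02 m or height (world z) of heater above 0.008 m).
It fails at once if the bottle, the beaker or the tube rack is shifted more than 20 mm or tipped (distance of any of bottle, beaker, tube_rack from where it was at the start of the episode above 0.02 m or angle between any of bottle, beaker, tube_rack's own z axis and vertical above 0.3 rad).
It also fails if it takes over 58 s, if anything falls off the work surface, if the arm or the gripper's body presses on something with over 40 N, if the wrist force passes 120 N, or if a joint passes its speed limit or range.

ROBOT

A 6-joint arm with a two-finger parallel gripper is mounted at the origin on the work surface. World frame = base frame: x ahead of the robot, y to its left, z up, the work surface at z = 0. Lengths are in m, angles in rad, forces in N, time in s.
With the tool pointing down it reaches from about 0.35 to 0.775 m from the base axis. Payload 7.3 kg.
Tool frame: the origin (TCP) lies where the fingers leave the gripper's body, on its centre line; the fingertips stand 66 mm ahead of it and the grasp point (between the pads) lies 47 mm ahead of it (robot.tips_ahead is the distance from the TCP to the fingertips, in m); z points along the fingers, y is the line along which they close (so a half turn about z gives the same grasp; the last joint's range is limited). The gripper opens to 92 mm and grips with 3 to 60 N. Pads are 19 mm wide; open, the fingers measure 130 mm over their backs; the gripper's body (75 mm by 190 mm) begins 47 mm behind the grasp point.
Start: joints at [-1.487, 0.342, 1.524, -0, 1.275, -0.146], TCP at [0.12, -0.511, 0.292] pointing down, gripper open.
Joint ranges: [-2.53, 2.53], [-0.77, 2.02], [0.04, 2.7], [-1, 4.14], [0.28, 2.66], [-3.11, 3.11]. Speed limits (rad/s): [2.57, 2.57, 3.14, 3.14, 3.14, 3.14].

INTERFACE

Orientations are given as [roll, pitch, yaw] about the fixed x, y, z axes, in that order (R = Rz(yaw) Ry(pitch) Rx(roll)).
In Python, from cell import robot gives the robot as it stands.
- The arm moves only by the shell command python3 -m inch 'ROWS' [FORCE]. ROWS is a JSON object of lists of equal length, an entry for each row: "travel": the shift along the tool's x, y, z in mm, a list of three; "turn": the turn about the tool's z in units of 5 degrees (1.0 is 5 degrees); "claw": the closure, from -1 (fully open) to 1 (shut). A call has 1 to 12 rows; each row is the pose to reach, as a shift and turn from the pose commanded when the call began, along the tool's axes at that moment; what a row does not reach only later rows make up. A row lasts 1/10 s, in which the tool goes at most 50 mm and 8.59 degrees, less where a joint would pass 70% of its speed; a pose out of reach is approached as far as the arm can. A call with a gripper value outside its range is refused whole. The fingers move at their own pace and stop on an object; FORCE is the grip in N (left out, the last holds). Time passes only in rows, so rows that repeat a pose let the fingers close. It gives the time, the measured TCP pose, the force, the opening and the grip force at its end, in the units of the state.
- robot.observe(): the state, without advancing time (a new reading comes with each control period).
- robot.read_camera(name): name is "scene" or "top" or "wrist"; returns a dict with "pixels" (400x640x3 uint8, red, green, blue), "fx", "fy", "cx", "cy" (pixels), "cam_to_world" (4x4, takes a point from camera to world coordinates). Camera axes: x right, y down, z forward; pixel columns grow to the right and rows downward; lengths in m; the calibration is good to about 2 mm. A picture is of the moment at which its call begins. There is no depth.
- robot.hand_in(): hands the job in; it is judged then, once.
The state is a dict: "time": time; "qpos": joint angles; "qvel": joint speeds; "joint_efforts": joint torques, N m; "tool_pos": TCP position; "tool_rot": TCP orientation; "contact_force": force on the tool from outside, world axes, zero at the start; "torque": the same for the moment, N m; "opening": finger opening in m; "grip_force": force on a finger pad.
Only numpy, scipy, OpenCV 4.12 (cv2) and the standard library are available. Lean on these libraries where they do the work, as an engineer would, in place of code of your own. Each camera call takes 0.05 s, during which the arm holds its last target. There are 200 camera calls.

## Working session

There is one attempt and no reset: what is moved stays moved. The work goes in short steps, Python scripts to look and compute and a shell command to move; the robot and the scene stay as the last step left them, time stands still between calls to the robot, and variables do not carry over. Pictures are saved under pics/ and viewed, at most 10 in all, crops included, and the job is handed in when it is done.

```bash
mkdir -p pics; ls; python3 - <<'E'
from cell import robot
import cv2,numpy as np
for n in("top","scene"):
    c=robot.read_camera(n); cv2.imwrite(f"pics/{n}0.png",c["pixels"][:,:,::-1]); np.savez(f"{n}0.npz",**c)
    print(n,c["fx"],c["cx"],c["cy"],np.round(c["cam_to_world"],3).tolist())
print(robot.observe())
E
```

```text
pics
top 375.3667905878718 321.53860028608295 193.05417577438388 [[0.02, -0.99, 0.143, 0.471], [-1.0, -0.021, -0.003, 0.116], [0.006, -0.143, -0.99, 0.947], [0.0, 0.0, 0.0, 1.0]]
scene 519.2628512312743 314.6288882663458 199.29464362618523 [[0.476, 0.579, -0.662, 1.376], [0.879, -0.325, 0.348, -0.289], [-0.013, -0.748, -0.664, 0.876], [0.0, 0.0, 0.0, 1.0]]
{'time': 0.1, 'qpos': array([-1.48704190e+00,  3.42639657e-01,  1.52492025e+00,  5.45895684e-05,
        1.27534634e+00, -1.45995298e-01]), 'qvel': array([-0.00079375, -0.00211863, -0.00176985, -0.0013513 ,  0.00104425,
        0.00120975]), 'joint_efforts': array([ 1.41722463e-03, -4.32007205e+01, -2.44691616e+01,  7.18729338e-02,
        5.26969868e-02, -5.77255628e-05]), 'tool_pos': array([ 0.11957543, -0.51093528,  0.29162177]), 'tool_rot': array([-3.14030063e+00, -2.42744988e-04,  2.29733643e-01]), 'contact_force': array([ 0.10512334, -0.07399013, -0.17297101]), 'torque': array([-0.0379803 , -0.01958852,  0.00964673]), 'grip_force': 0.0, 'opening': 0.09180288094496804}
```

View pics/top0.png

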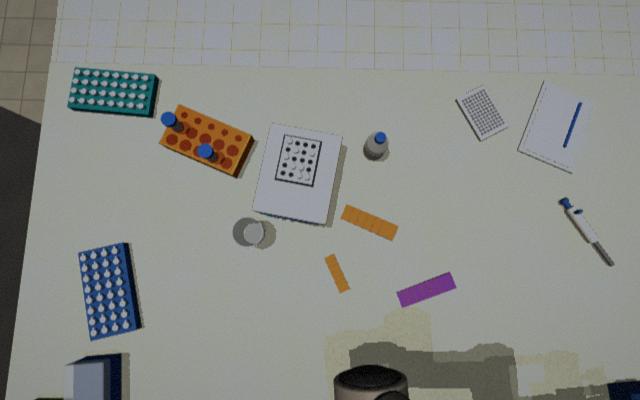

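View pics/scene0.png

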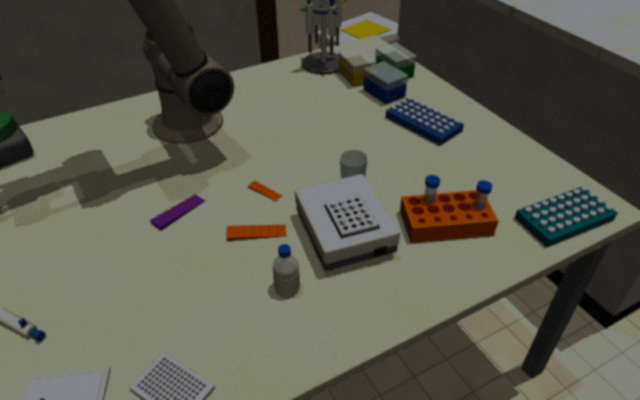

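Candidates for the shim: the large orange bar at top (369,222), the small orange bar at (337,272), and the purple bar at (426,290). I choose the large orange one at (369,222). The heater's front right corner is near (328,223), the bottle is at (376,146) and the beaker at (250,233).

```bash
cat > h.py <<'E'
import numpy as np,cv2
def ray(c,uv,z):
    uv=np.asarray(uv,float).reshape(-1,2);M=c["cam_to_world"]
    d=np.c_[(uv[:,0]-c["cx"])/c["fx"],(uv[:,1]-c["cy"])/c["fy"],np.ones(len(uv))]@M[:3,:3].T
    o=M[:3,3]; return (o+d*((z-o[2])/d[:,2])[:,None])
def proj(c,p):
    M=c["cam_to_world"];q=(np.atleast_2d(p)-M[:3,3])@M[:3,:3]
    return np.c_[q[:,0]/q[:,2]*c["fx"]+c["cx"],q[:,1]/q[:,2]*c["fy"]+c["cy"]]
def rect(c,mask,near,z):
    n,l,s,ce=cv2.connectedComponentsWithStats(mask.astype(np.uint8))
    i=l[near[1],near[0]]; cs,_=cv2.findContours((l==i).astype(np.uint8),cv2.RETR_EXTERNAL,cv2.CHAIN_APPROX_NONE)
    k=max(cs,key=cv2.contourArea)[:,0]; w=ray(c,k,z)[:,:2]
    r=cv2.minAreaRect((w*1000).astype(np.float32)); return r,cv2.boxPoints(r),s[i]
E
python3 - <<'E'
from h import *
c=dict(np.load("top0.npz"));p=c["pixels"];h=cv2.cvtColor(p,cv2.COLOR_RGB2HSV)
o=(h[...,0]<20)&(h[...,1]>150)&(h[...,2]>100)
print("shim",rect(c,o,(369,222),.006))
print("small",rect(c,o,(337,272),.006)[0])
print(p[200,290],p[210,230],p[150,330])
s=p.astype(int); w=(s[...,2]>s[...,1]-6)&(s[...,2]>110)   # white, not yellowish bench
w[:120]=0
for q in [(290,200)]:
    print("heater",rect(c,w,q,.084))
b=proj(c,[[0,0,0]])
print("bottle top",ray(c,[(380,137)],.125),"beaker",ray(c,[(255,234)],.095))
cv2.imwrite("pics/crop1.png",cv2.resize(p[100:300,230:470,::-1],None,fx=3.3,fy=3,interpolation=cv2.INTER_CUBIC))
E
```

```text
shim (((536.8236694335938, -7.156211853027344), (138.47312927246094, 38.20317077636719), 67.40509796142578), array([[492.58664 , -63.739403],
       [527.8575  , -78.417564],
       [581.06067 ,  49.42698 ],
       [545.78986 ,  64.10514 ]], dtype=float32), array([341, 205,  57,  35, 820], dtype=int32))
small ((409.3194885253906, 73.0848388671875), (90.2685317993164, 24.326141357421875), 25.68206024169922)
[155 157 164] [152 158 147] [153 157 165]
heater (((647.6705932617188, 180.5123291015625), (245.9543914794922, 299.9103088378906), 1.2835757732391357), array([[521.3651  , 327.67508 ],
       [528.0834  ,  27.840021],
       [773.9761  ,  33.34958 ],
       [767.2578  , 333.18463 ]], dtype=float32), array([ 231,  120,  127,  104, 7046], dtype=int32))
bottle top [[ 0.72077424 -0.01584209  0.125     ]] beaker [[0.49760132 0.26198808 0.095     ]]
```

View pics/crop1.png

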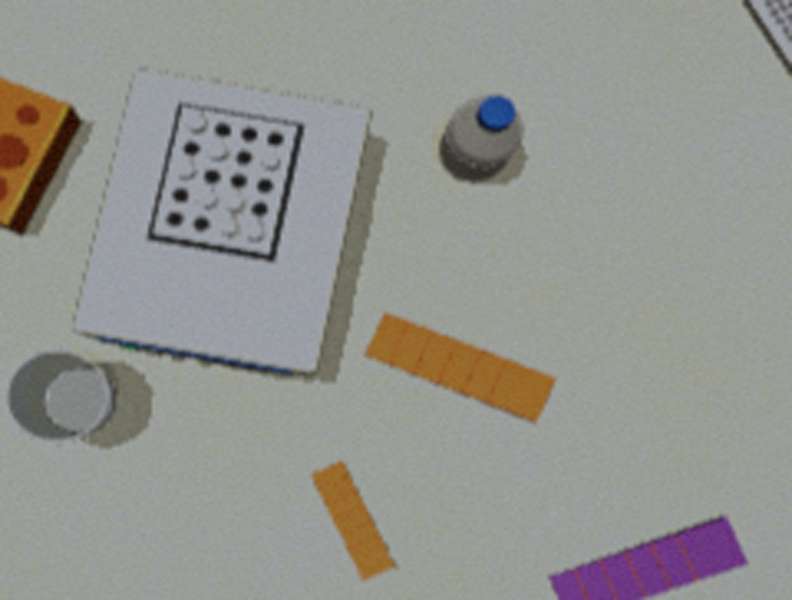

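The chosen bar is the large orange one, with its left (thin) end by the heater and its clear of the bottle. Deck corners are at crop (140,70), (370,108), (316,372) and (75,331).

```bash
python3 - <<'E'
from h import *
from scipy.optimize import least_squares
c=dict(np.load("top0.npz"))
uv=np.array([(140,70),(370,108),(316,372),(75,331)])/[3.3,3]+[230,100]
L=np.array([[.108,.088],[.108,-.088],[-.108,-.088],[-.108,.088]])
def T(q,l): 
    R=np.array([[np.cos(q[2]),-np.sin(q[2])],[np.sin(q[2]),np.cos(q[2])]]);return np.asarray(l)@R.T+q[:2]
f=lambda q:(proj(c,np.c_[T(q,L),np.full(4,.084)])-uv).ravel()
r=least_squares(f,[.65,.2,0],x_scale=[.1,.1,.1]);print("heater",r.x,np.round(r.fun,1))
foot=T(r.x,[-.086,-.066]);print("foot",foot)
uv2=np.array([(386,313),(555,378),(536,422),(366,355)])/[3.3,3]+[230,100]
Ls=np.array([[.07,-.02,.0015],[-.07,-.02,.013],[-.07,.02,.013],[.07,.02,.0015]])
g=lambda q:(proj(c,np.c_[T(q,Ls[:,:2]),Ls[:,2]])-uv2).ravel()
s=least_squares(g,[.54,0,1.2],x_scale=[.1,.1,.1]);print("shim",s.x,np.round(s.fun,1))
for n,l in(("tip",[.07,0]),("back",[-.07,0])):print(n,T(s.x,l))
d=foot-s.x[:2];R=np.array([[np.cos(s.x[2]),np.sin(s.x[2])],[-np.sin(s.x[2]),np.cos(s.x[2])]]);print("foot in shim",R@d)
E
```

```text
heater [ 0.64293717  0.16905444 -0.16814833] [-1.4 -1.2  1.4 -0.4  1.   1.1 -1.   0.4]
foot [0.54710451 0.11837799]
shim [ 0.53557103 -0.00771251  1.17598347] [-0.3 -0.4  0.5  0.1  0.2  0.2 -0.5  0.1]
tip [0.56249551 0.05690229]
back [ 0.50864655 -0.07232731]
foot in shim [0.12082637 0.03785268]
```

```bash
python3 -m inch '{"travel":[[40,-27,5],[80,-54,20],[120,-81,40],[160,-108,60],[200,-136,80],[240,-163,100],[280,-190,120],[320,-218,130],[360,-245,140],[400,-272,150],[440,-300,150],[461,-314,150]],"turn":[-1,-2,-3,-4,-5,-6,-7,-8,-9,-10,-10.84,-10.84],"claw":[0.56,0.56,0.56,0.56,0.56,0.56,0.56,0.56,0.56,0.56,0.56,0.56]}' && python3 -m inch '{"travel":[[0,0,0],[0,0,0],[0,0,0]],"turn":[0,0,0],"claw":[0.56,0.56,0.56]}'; python3 - <<'E'
from h import *
from cell import robot
c=robot.read_camera("wrist");cv2.imwrite("pics/w1.png",c["pixels"][:,:,::-1]);np.savez("w1.npz",**c);print(np.round(c["cam_to_world"],3).tolist());print(robot.observe())
print(np.round(proj(c,[[.5625,.0569,.001],[.5086,-.0723,.013],[.547,.118,.084]])))
E
```

```text
time: 1.3
tool_pos: [0.4982, -0.0978, 0.1414]
tool_rot: [-3.14, -0.0, 1.18]
contact_force: [0.4, -0.7, -0.9]
opening: 0.0202
grip_force: 0.0
time: 1.6
tool_pos: [0.4962, -0.101, 0.142]
tool_rot: [-3.141, 0.0, 1.175]
contact_force: [-0.7, 0.2, 0.3]
opening: 0.0201
grip_force: 0.0
[[0.922, -0.367, -0.12, 0.528], [-0.386, -0.878, -0.283, -0.024], [-0.001, 0.308, -0.951, 0.236], [0.0, 0.0, 0.0, 1.0]]
{'time': 1.65, 'qpos': array([-3.52540514e-01,  4.85225380e-01,  1.76988319e+00, -3.08932414e-04,
        8.87154685e-01,  4.40347442e-02]), 'qvel': array([-0.00773258, -0.00540936, -0.00164425,  0.00128199, -0.00103051,
        0.00204681]), 'joint_efforts': array([ 5.60597442e-01, -4.42913675e+01, -1.85504222e+01,  8.57593864e-02,
        3.49524873e-02, -4.03452083e-03]), 'tool_pos': array([ 0.49623332, -0.10122713,  0.14209717]), 'tool_rot': array([-3.14093322e+00,  2.68666751e-04,  1.17441637e+00]), 'contact_force': array([ 0.42906281, -0.16962557, -0.6193225 ]), 'torque': array([-0.07443348, -0.06436988, -0.02194195]), 'grip_force': 0.0, 'opening': 0.01994711458416984}
[[ 324.  -34.]
 [ 324.  172.]
 [ 217. -310.]]
```

View pics/w1.png

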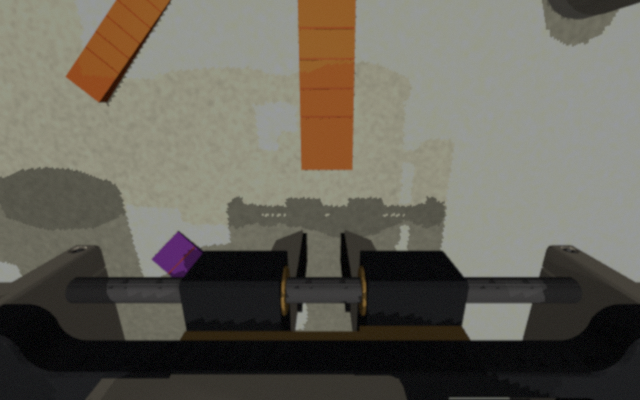

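The shim's back edge is at wrist (302–353, 171), within 1–3 mm of the estimate. I'll descend just behind it, then push along an arc that turns the shim left.

```bash
python3 -m inch '{"travel":[[0,6,20],[0,6,40],[0,6,55],[0,6,65],[0,6,72],[0,6,72],[0,6,72]],"turn":[0,0,0,0,0,0,0],"claw":[0.435,0.435,0.435,0.435,0.435,0.435,0.435]}' && python3 -m inch '{"travel":[[8,0,0],[16,0,0],[21,0,0],[29,2.3,0],[37.2,4.2,0],[45.4,5.9,0],[53.6,7.2,0],[61.9,8.1,0],[70.3,8.8,0],[78.7,9.1,0],[78.7,9.1,0]],"turn":[0,0,0,-0.46,-0.92,-1.375,-1.83,-2.29,-2.75,-3.2,-3.2],"claw":[0.435,0.435,0.435,0.435,0.435,0.435,0.435,0.435,0.435,0.435,0.435]}'; python3 - <<'E'
from h import *
from cell import robot
c=robot.read_camera("wrist");np.savez("w2.npz",**c);a=c["pixels"]
t=robot.read_camera("top");np.savez("t2.npz",**t)
b=cv2.resize(t["pixels"][100:300,230:470],None,fx=2.5,fy=2.5,interpolation=cv2.INTER_CUBIC)[:400]
b=np.hstack([cv2.resize(a,(400,250)),cv2.resize(t["pixels"][180:255,290:410],(400,250),interpolation=cv2.INTER_CUBIC)])
cv2.imwrite("pics/m2.png",b[:,:,::-1])
E
```

```text
time: 2.35
tool_pos: [0.5027, -0.1031, 0.0706]
tool_rot: [3.141, 0.0, 1.175]
contact_force: [-0.1, -0.3, -0.5]
opening: 0.026
grip_force: 0.0
time: 3.45
tool_pos: [0.5415, -0.0325, 0.0701]
tool_rot: [3.142, -0.0, 1.458]
contact_force: [0.1, 0.6, 0.2]
opening: 0.0259
grip_force: 0.0
```

View pics/m2.png

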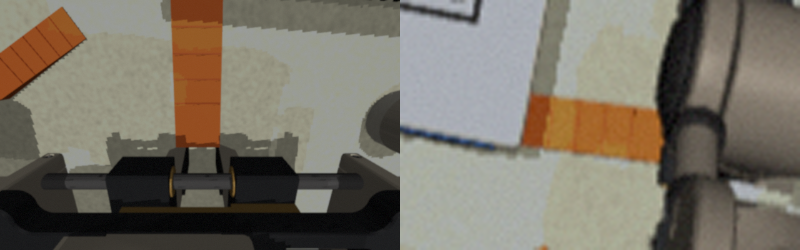

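The shim is now against the housing edge and heading roughly straight in. It lies slightly towards the front (lower edge 327,224 to 368,228 in top pixels), so I'll compute the offset.

```bash
cat > fit.py <<'E'
from h import *
def line(c,foot,box):
    h=cv2.cvtColor(c["pixels"],cv2.COLOR_RGB2HSV);m=(h[...,0]<22)&(h[...,1]>140)&(h[...,2]>70)
    up=[];lo=[]
    for x in range(box[0],box[1]):
        r=np.where(m[box[2]:box[3],x])[0]
        if len(r)>8: up.append((x+.5,box[2]+r[0]));lo.append((x+.5,box[2]+r[-1]+1))
    U,Lo=ray(c,up,.007)[:,:2],ray(c,lo,.007)[:,:2]
    mid=(U+Lo)/2; k=np.polyfit(mid[:,1],mid[:,0],1); ang=np.arctan2(1,k[0])
    d=np.array([np.cos(ang),np.sin(ang)]);p=np.array([np.polyval(k,.0),0.])
    w=(U-Lo).mean(0);n=np.array([-d[1],d[0]])
    print("heading",ang,"width",abs(w@n),"foot lateral(left+)",(foot-p)@n)
E
python3 - <<'E'
from fit import *
from cell import robot
c=dict(np.load("t2.npz"));line(c,np.array([.5471,.1184]),(338,362,200,240))
# deck front-right corner check with refined edges
uv=ray(c,[(326,224.2),(342.1,136)],.084);print(uv)
print(robot.observe()["tool_pos"],robot.observe()["tool_rot"])
E
```

```text
heading 1.4702792724313811 width 0.03802500509907555 foot lateral(left+) 0.003968195052834394
[[0.52365601 0.10204775 0.084     ]
 [0.73367419 0.06769493 0.084     ]]
[ 0.54105205 -0.03333163  0.07005749] [-3.14115517e+00  2.33080424e-05  1.45537270e+00]
```

```bash
python3 -m inch '{"travel":[[6,0,0],[12,0,0],[18,0,0],[23,0,0],[26,0,0],[26,0,0]],"turn":[0,0,0,0,0,0],"claw":[0.435,0.435,0.435,0.435,0.435,0.435]}'; for i in 1 2 ; do :; done; python3 -m inch '{"travel":[[2,0,0],[4,0,0],[4,0,0]],"turn":[0,0,0],"claw":[0.435,0.435,0.435]}'; python3 -m inch '{"travel":[[2,0,0],[4,0,0],[4,0,0]],"turn":[0,0,0],"claw":[0.435,0.435,0.435]}'; python3 -m inch '{"travel":[[2,0,0],[4,0,0],[4,0,0]],"turn":[0,0,0],"claw":[0.435,0.435,0.435]}'
```

```text
time: 4.15
tool_pos: [0.5442, -0.0073, 0.0702]
tool_rot: [3.142, 0.0, 1.456]
contact_force: [0.5, -0.1, -0.3]
opening: 0.0259
grip_force: 0.0
time: 4.45
tool_pos: [0.5447, -0.0037, 0.0702]
tool_rot: [3.141, 0.0, 1.455]
contact_force: [-0.5, 0.3, 0.6]
opening: 0.0258
grip_force: 0.0
time: 4.75
tool_pos: [0.5451, 0.0003, 0.0702]
tool_rot: [3.142, 0.0, 1.455]
contact_force: [-0.6, 0.5, -0.1]
opening: 0.0264
grip_force: 0.0
time: 5.05
tool_pos: [0.5456, 0.0044, 0.0702]
tool_rot: [3.142, 0.0, 1.455]
contact_force: [0.4, -0.0, 0.2]
opening: 0.0259
grip_force: 0.0
```

```bash
for i in 1; do python3 -m inch '{"travel":[[2,0,0],[4,0,0],[4,0,0]],"turn":[0,0,0],"claw":[0.435,0.435,0.435]}';  done; python3 -m inch '{"travel":[[2,0,0],[4,0,0],[4,0,0]],"turn":[0,0,0],"claw":[0.435,0.435,0.435]}'; python3 - <<'E'
from fit import *
from cell import robot
t=robot.read_camera("top");line(t,np.array([.548,.119]),(338,352,200,240))
E
```

```text
time: 5.35
tool_pos: [0.5461, 0.0084, 0.0702]
tool_rot: [3.142, -0.0, 1.455]
contact_force: [0.2, 0.5, 0.5]
opening: 0.0261
grip_force: 0.0
time: 5.65
tool_pos: [0.5465, 0.0123, 0.0702]
tool_rot: [-3.142, 0.0, 1.455]
contact_force: [0.3, 0.2, -0.1]
opening: 0.0258
grip_force: 0.0
heading 0.8241388790118063 width 0.024743488303704538 foot lateral(left+) 0.03404869109329379
```

```bash
python3 -m inch '{"travel":[[2,0,0],[3,0,0],[3,0,0]],"turn":[0,0,0],"claw":[0.435,0.435,0.435]}' | sed -n '2p;4p'; python3 -m inch '{"travel":[[2,0,0],[3,0,0],[3,0,0]],"turn":[0,0,0],"claw":[0.435,0.435,0.435]}' | sed -n '2p;4p'; python3 - <<'E'
from h import *
from cell import robot
a=robot.read_camera("wrist")["pixels"];t=robot.read_camera("scene")["pixels"]
b=np.hstack([cv2.resize(a,(400,250)),cv2.resize(t[170:270,220:380],(400,250),interpolation=cv2.INTER_CUBIC)])
cv2.imwrite("pics/m3.png",b[:,:,::-1])
E
```

```text
tool_pos: [0.5469, 0.015, 0.0702]
contact_force: [0.7, -1.3, -0.0]
tool_pos: [0.5472, 0.0179, 0.0702]
contact_force: [-1.3, -3.2, -0.1]
```

View pics/m3.png

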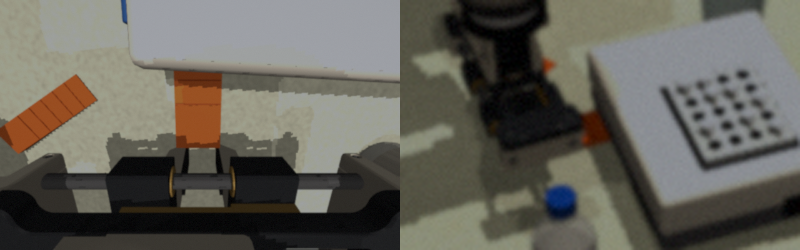

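The wrist view shows the shim pushed squarely under the housing at (175–222, 70), near the front right corner at (135,65). The push force has risen, so the foot is touching the wedge. I'll seat it a little further.

```bash
python3 -m inch '{"travel":[[2,0,0],[3,0,0],[3,0,0]],"turn":[0,0,0],"claw":[0.435,0.435,0.435]}' | sed -n '2p;4p'; python3 -m inch '{"travel":[[1,0,0],[2,0,0],[2,0,0]],"turn":[0,0,0],"claw":[0.435,0.435,0.435]}' | sed -n '2p;4p'
```

```text
tool_pos: [0.5475, 0.0207, 0.0702]
contact_force: [-0.6, -5.3, 0.4]
tool_pos: [0.5477, 0.0225, 0.0702]
contact_force: [-0.6, -6.2, -0.6]
```

```bash
python3 -m inch '{"travel":[[-6,0,0],[-10,0,0],[-10,0,-40],[-10,0,-80],[-10,0,-110],[30,-4,-110],[70,-8,-110],[97,-11,-110],[97,-11,-100],[97,-11,-87],[97,-11,-84],[97,-11,-84]],"turn":[0,0,0,0,0,0,0,0,0,0,0,0],"claw":[0.435,0.435,1,1,1,1,1,1,1,1,1,1]}'; python3 - <<'E'
from h import *
from cell import robot
a=robot.read_camera("wrist");t=robot.read_camera("top")
np.savez("t4.npz",**t)
b=np.hstack([cv2.resize(a["pixels"],(400,250)),cv2.resize(t["pixels"][180:255,290:410],(400,250),interpolation=cv2.INTER_CUBIC)])
cv2.imwrite("pics/m4.png",b[:,:,::-1]);print(robot.observe()["contact_force"])
E
```

```text
time: 8.2
tool_pos: [0.5476, 0.1195, 0.153]
tool_rot: [-3.139, 0.001, 1.454]
contact_force: [0.3, -0.3, 0.1]
opening: 0.0004
grip_force: 0.0
[ 0.11389508 -0.15051576  0.62922866]
```

View pics/m4.png

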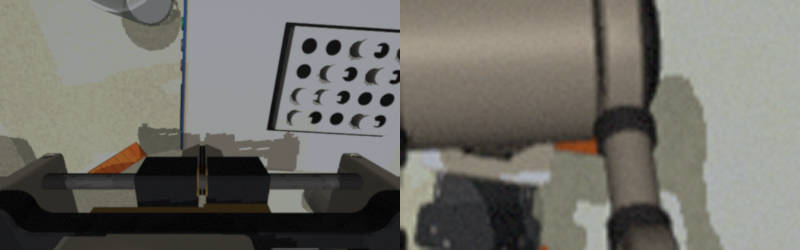

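Wrist view: the tips at (203,148) are just inside the front edge (x≈183), over the corner. Now I'll press in small steps.

```bash
for k in 1; do python3 -m inch '{"travel":[[0,0,1],[0,0,1]],"turn":[0,0],"claw":[1,1]}' | sed -n '2p;4p'; done; python3 -m inch '{"travel":[[0,0,1],[0,0,1]],"turn":[0,0],"claw":[1,1]}' | sed -n '2p;4p'; python3 -m inch '{"travel":[[0,0,1],[0,0,1]],"turn":[0,0],"claw":[1,1]}' | sed -n '2p;4p'; python3 -m inch '{"travel":[[0,0,0.5],[0,0,0.5]],"turn":[0,0],"claw":[1,1]}' | sed -n '2p;4p'; python3 -m inch '{"travel":[[0,0,0.5],[0,0,0.5]],"turn":[0,0],"claw":[1,1]}' | sed -n '2p;4p'
```

```text
tool_pos: [0.5482, 0.1203, 0.1534]
contact_force: [0.0, -0.5, 0.4]
tool_pos: [0.548, 0.1206, 0.1522]
contact_force: [-0.1, 0.8, -0.5]
tool_pos: [0.548, 0.1206, 0.1511]
contact_force: [0.0, -0.7, -0.2]
tool_pos: [0.548, 0.1206, 0.1506]
contact_force: [0.4, 0.4, 0.7]
tool_pos: [0.548, 0.1206, 0.1501]
contact_force: [-0.4, 0.7, -0.2]
```

```bash
python3 -m inch '{"travel":[[0,0,0.5],[0,0,0.5]],"turn":[0,0],"claw":[1,1]}' | sed -n '2p;4p'; python3 -m inch '{"travel":[[0,0,0.5],[0,0,0.5]],"turn":[0,0],"claw":[1,1]}' | sed -n '2p;4p'; python3 -m inch '{"travel":[[0,0,0.5],[0,0,0.5]],"turn":[0,0],"claw":[1,1]}' | sed -n '2p;4p'; python3 -m inch '{"travel":[[0,0,0.5],[0,0,0.5]],"turn":[0,0],"claw":[1,1]}' | sed -n '2p;4p'
```

```text
tool_pos: [0.5481, 0.1206, 0.1497]
contact_force: [0.3, -0.1, 0.1]
tool_pos: [0.5481, 0.1206, 0.1496]
contact_force: [-1.7, -0.2, 5.4]
tool_pos: [0.5481, 0.1206, 0.1495]
contact_force: [-3.1, -1.8, 8.3]
tool_pos: [0.5481, 0.1206, 0.1495]
contact_force: [-3.3, -1.8, 11.1]
```

```bash
python3 -m inch '{"travel":[[0,0,0],[0,0,0],[0,0,0],[0,0,0],[0,0,0],[0,0,0],[0,0,0],[0,0,0],[0,0,0],[0,0,0]],"turn":[0,0,0,0,0,0,0,0,0,0],"claw":[1,1,1,1,1,1,1,1,1,1]}'; python3 - <<'E'
from h import *
from cell import robot
t=robot.read_camera("scene")
cv2.imwrite("pics/s5.png",cv2.resize(t["pixels"][150:290,210:434,::-1],None,fx=3.4,fy=3.4,interpolation=cv2.INTER_CUBIC))
E
```

```text
time: 11.1
tool_pos: [0.5481, 0.1205, 0.1495]
tool_rot: [3.141, 0.0, 1.455]
contact_force: [-3.7, -0.6, 11.3]
opening: 0.0005
grip_force: 5.6
```

View pics/s5.png

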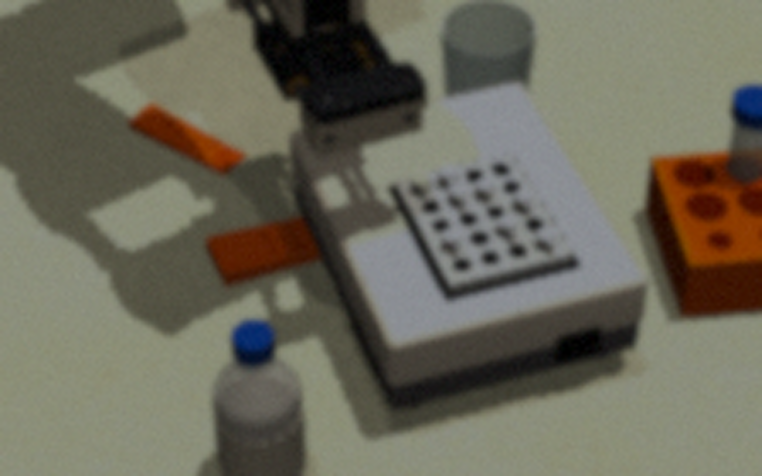

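The finger presses the front right corner and the shim runs under the side at crop (310,240). I'll check its alignment with the foot by reprojection.

```bash
python3 - <<'E'
from h import *
c=dict(np.load("scene0.npz"))
cr=lambda p:np.round((proj(c,p)-[210,150])*3.4).tolist()
def T(q,l):
    R=np.array([[np.cos(q[2]),-np.sin(q[2])],[np.sin(q[2]),np.cos(q[2])]]);return np.asarray(l)@R.T+q[:2]
H=[.643,.170,-.165]
print("deck corners FR,RR,RL,FL",cr(np.c_[T(H,[[-.108,-.088],[.108,-.088],[.108,.088],[-.108,.088]]),[.084]*4]))
print("bottom FR,RR",cr(np.c_[T(H,[[-.108,-.088],[.108,-.088]]),[.016]*2]),"foot",cr([[*T(H,[-.086,-.066]),0]]))
# shim edges seen in crop: back top corners near/far
for n,uv,z in(("back far",(208,238),.013),("back near",(228,270),.013),("edge near@housing",(318,255),.008),("edge far@housing",(303,219),.008)):
    print(n,ray(c,np.array([uv])/3.4+[210,150],z)[0][:2])
E
```

```text
deck corners FR,RR,RL,FL [[279.0, 126.0], [383.0, 342.0], [646.0, 273.0], [513.0, 73.0]]
bottom FR,RR [[283.0, 198.0], [383.0, 416.0]] foot [[322.0, 227.0]]
back far [0.5301463  0.03779253]
back near [0.5659841  0.03643076]
edge near@housing [0.57869148 0.09994254]
edge far@housing [0.54072772 0.10758773]
```

```bash
python3 - <<'E'
from h import *
from scipy.optimize import least_squares
c=dict(np.load("scene0.npz"))
def T(q,l):
    R=np.array([[np.cos(q[2]),-np.sin(q[2])],[np.sin(q[2]),np.cos(q[2])]]);return np.asarray(l)@R.T+q[:2]
from cell import robot
n=robot.read_camera("scene")["pixels"]
# movement of heater between start and now (block pattern), subpixel by ECC-free phase correlation
a,b=[cv2.cvtColor(x,cv2.COLOR_RGB2GRAY)[215:265,320:400].astype(np.float32) for x in(c["pixels"],n)]
print("shift px",cv2.phaseCorrelate(a,b,cv2.createHanningWindow((80,50),cv2.CV_32F)))
L=np.array([[.108,-.088,.084],[.108,.088,.084],[-.108,.088,.084]])
for uv in ([(388,347),(646,281),(520,82)],):
    uv=np.array(uv)/3.4+[210,150]
    r=least_squares(lambda q:(proj(c,np.c_[T(q,L[:,:2]),L[:,2]])-uv).ravel(),[.643,.17,-.165],x_scale=.1)
    print(r.x,np.round(r.fun,1),"foot",T(r.x,[-.086,-.066]))
h=cv2.cvtColor(n,cv2.COLOR_RGB2HSV);m=(h[...,0]<14)&(h[...,1]>150)&(h[...,2]>50);m[:,:268]=0;m[:205]=0;m[240:]=0;m[:,:]&=True
for x in range(272,306,3):
    q=np.where(m[:,x])[0]; 
    if len(q): print(x,q[0],q[-1],np.round(ray(c,[(x+.5,q[0]),(x+.5,q[-1]+1)],.010)[:,:2],3).tolist())
E
```

```text
shift px ((0.09202695962993346, -0.18297206473803485), 1.065566047668457)
[ 0.64945901  0.16952447 -0.1779576 ] [-0.9  0.5  1.1  0.1 -0.2 -1.1] foot [0.55313388 0.11979049]
272 220 225 [[0.529, 0.042], [0.547, 0.033]]
275 219 231 [[0.529, 0.05], [0.569, 0.031]]
278 218 232 [[0.53, 0.057], [0.576, 0.035]]
281 218 231 [[0.533, 0.064], [0.576, 0.043]]
284 217 231 [[0.533, 0.072], [0.58, 0.049]]
287 216 230 [[0.534, 0.079], [0.58, 0.057]]
290 215 229 [[0.534, 0.087], [0.58, 0.064]]
293 215 228 [[0.538, 0.094], [0.581, 0.072]]
296 214 227 [[0.538, 0.102], [0.581, 0.08]]
299 216 226 [[0.548, 0.105], [0.582, 0.088]]
302 222 225 [[0.57, 0.102], [0.582, 0.095]]
```

```bash
python3 -c "
from cell import robot
print(robot.observe()['contact_force']);print(robot.hand_in())"
```

```text
[-4.48417215 -1.5650767  11.63083776]
the job is handed in; nothing more can be done
None
```

I pushed the large orange shim in under the short foot and handed the job in with a fingertip pressing that corner at about 11.6 N; the corner held firm at about 83.5 mm, the foot sits roughly 8 mm off the shim's centreline, the heater had not visibly moved, and no verdict was returned.

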